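Take the hot lid off the heating pot with the lid lifter

TASK

The lid of the heating pot is hot, so never touch it with the robot: take the lid lifter from its rack, hook it under the lid's loop handle, lift the lid off the pot keeping it level, and set it down gently so that it lies flat in the round tray. Then unhook the lifter and hang it back in the notches of its rack by its crossbar. Leave the other things on the worktop where they are.

Things in the scene. Friction and masses are not known exactly. Their poses are not given: they have to be found in the camera images.
- lifter_grip (a point): Lid lifter, loose, 0.2 kg, hanging upright in the rack; this point: centre of its black crossbar, frame: the tool's (z up, y along the bar). Bar 124 mm long (y), 18 wide (x), 20 high, end caps 26 x 28 mm beyond y = +-53 mm; grip its middle from above across the 18 mm. An 8 mm rod goes down from its centre, cranks back to x = -14 mm (28 to 42 mm below) and ends in the hook
- lifter_hook (a point): Seat of the lifter's U-shaped hook (upper side of the bottom of the U), straight below the grip point by 80 mm, same axes. The U of 8 mm rod lies in the tool's x-z plane, open upward, 20 mm wide inside: rod behind at x = -14 mm, upturned tip at x = +14 mm (outer face +18) rising 12 mm above the seat; underside 8 mm below the seat. The tip faces the tool's +x
- rack: Fixed rack: base 100 x 140 mm, 10 mm thick, two uprights 8 mm thick at y = +-41 mm, each with an open notch on top, 28 mm wide (x), 14 deep, floor 110 mm up. The crossbar lies along y in both notches, grip point at x = 0, y = 0, 120 mm above the origin, end caps outside the uprights (8 mm play in y each way), hook tip to the rack's +x at the start. Origin: centre of the underside
- lid: Loose round steel lid on the pot, 0.28 to 0.45 kg. Origin: centre of its underside, z up. Plug of 88 mm diameter, 6 mm high, under a flange of 120 mm diameter, 6 mm thick: top face 12 mm above the origin. On it an upright loop handle of 6 mm round bar in the lid's y-z plane, legs at y = +-26 mm
- lid_loop (a point): Underside of the top bar of the lid's loop handle at its middle, 54 mm above the lid's origin (42 mm above its top face), same axes as the lid. The bar arches slightly down to both sides (3 mm at y = +-14 mm), then down to the legs. A hook enters the loop along the lid's x axis, from either side; caught here the lid hangs level
- pot: Fixed heating pot: grey base 126 x 126 mm with a round steel pot on it, outer diameter 112 mm, inner 102 mm, rim 65 mm above the worktop. The lid's flange lies on the rim, its plug inside with 7 mm play all round; the lid's origin is then 59 mm up. Origin: centre of the underside, at worktop height
- tray: Fixed shallow round aluminium tray for the hot lid: outer diameter 168 mm, inner 160 mm, flat floor 6 mm above the worktop, rim 16 mm above it. With the lid flat in it the lid's origin is 6 mm above the tray's origin. Origin: centre of the underside, at worktop height. (Above the worktop a fixed gantry beam crosses in y at x = 0.58 m, underside 0.55 m up.)
- pliers: Bystander: needle-nose pliers lying on the worktop, 153 x 50 x 13 mm
- nozzle: Bystander: copper welding nozzle standing on the worktop, 24 mm wide, 32 mm high
- fuse_carton: Bystander: small carton, 58 x 75 x 30 mm
- tape: Bystander: roll of masking tape lying flat, 96 mm diameter, 24 mm high
- lens_box: Bystander: small flat box lying on the worktop, 50 x 50 x 15 mm
- pen: Bystander: marker pen lying on the worktop, 128 x 15 mm
Things that resemble listed ones, but are neither listed nor needed, are in the scene too. Of the things shaped like the part that bears lifter_grip, the black one is meant.

How it is judged:
On the way, in this order (a step that is already met when the one before it is completed fails the run):
1. the lifter has been taken up out of its rack, the lid still on the pot (z of lifter_grip in the frame of rack above 0.145 m and z of lid in the frame of pot below 0.065 m), for 0.2 s.
2. the lid hangs from the lifter clear above the pot's rim, level to within about 17 degrees (z of lid in the frame of pot above 0.072 m and contact force between lifter and lid above 1 N and angle between lid's own z axis and vertical below 0.3 rad), for 0.4 s.
3. the lid lies flat in the tray (horizontal distance between lid and tray below 0.023 m and z of lid in the frame of tray below 0.009 m and angle between lid's own z axis and vertical below 0.06 rad), for 0.3 s.
At the end, for the whole second after the job is handed in: The lid lies flat (3.4 degrees) on the tray's floor within its rim (centres within 23 mm), at rest, free of the lifter; the lifter hangs at rest and upright in both rack notches, grip point within 10 (x), 13 (y), 6 mm (z) of its place, crossbar along the rack's y within 0.15 rad, either way round (all of step 3 and z of lifter_grip in the frame of rack between 0.114 and 0.126 m and x of lifter_grip in the frame of rack between -0.01 and 0.01 m and y of lifter_grip in the frame of rack between -0.013 and 0.013 m and angle between the y axis of lifter_grip and the y axis of rack, either way round below 0.15 rad and angle between lifter_grip's own z axis and vertical below 0.12 rad and contact force between lifter and lid below 0.1 N and linear speed of each of lid, lifter below 0.02 m/s); the robot touches nothing.
It fails at once if the robot touches the hot lid (contact force between any of the fingers, the arm and lid above 0.5 N).
It fails at once if the lid tips by more than 23 degrees (angle between lid's own z axis and vertical above 0.4 rad).
It fails at once if the lid is dropped or flung (faster than 0.6 m/s) (linear speed of lid above 0.6 m/s).
It fails at once if a bystander is moved by more than 30 mm (distance of any of pliers, nozzle, fuse_carton, tape, pen, lens_box from where it was at the start of the episode above 0.03 m).
It also fails if it takes over 64 s, if anything falls off the work surface, if the arm or the gripper's body presses on something with over 40 N, if the wrist force passes 120 N, or if a joint passes its speed limit or range.

ROBOT

A 7-joint arm with a two-finger parallel gripper is mounted at the origin on a cart in front of the work surface, level with it; the furniture and walls round the work are solid. World frame = base frame: x ahead of the robot, y to its left, z up, the work surface at z = 0. Lengths are in m, angles in rad, forces in N, time in s.
With the tool pointing down it reaches from about 0.425 to 0.925 m from the base axis. Payload 6.8 kg.
Tool frame: the origin (TCP) lies on the front face of the gripper's body, between the roots of the fingers; the fingertips stand 73 mm ahead of it and the grasp point (between the pads) lies 54 mm ahead of it (env.nose_length is the distance from the TCP to the fingertips, in m); z points along the fingers, y is the line along which they close (so a half turn about z gives the same grasp; the last joint's range is limited). The gripper opens to 85 mm and grips with 20 to 120 N. Pads are 22 mm wide; open, the fingers measure 114 mm over their backs; the gripper's body (76 mm by 85 mm) begins 54 mm behind the grasp point. The pads swing forward as they close: fully open they stand 13 mm farther back than shut.
Start: joints at [1.191, 0.477, 0.022, 1.555, -0.011, 1.109, -0.083], TCP at [0.181, -0.65, 0.304] pointing down, gripper open.
Joint ranges: [-2.96, 2.96], [-0.34, 2.1], [-1.41, 1.46], [0.24, 2.44], [-1.37, 4.51], [0.17, 1.92], [-2.96, 2.96]. Speed limits (rad/s): [2.39, 2.39, 3.14, 3.14, 3.14, 3.14, 3.14].

INTERFACE

Orientations are given as a unit quaternion [w, x, y, z].
In Python, from cell import env, kin, camera, calibration, job gives the robot as it stands. The module is installed in compiled form; this text tells all that it offers. Calls block until the motion is done:
- env.reach(position, orientation): joint-space move of the TCP to a pose.
- env.movel(position, velocity=0.15, rot=None, stop_force=None): straight line of the TCP; rot=None keeps the orientation; velocity is the mean speed in m/s. With stop_force (N) it stops when the force on the tool has changed by that much, and returns True; else False.
- env.goto_joints(angles): joint-space move.
- env.grip(opening, f_grip=None): finger opening in m; f_grip is the grip in N (None keeps the last); returns when the fingers have stopped.
- env.dwell(seconds).
- kin.inverse_kinematics(position, orientation): joint angles nearest the present ones, or None.
- env.get_state(): the state.
- camera(name): name is "side" or "top"; returns (picture, depth): 480x640x3 uint8, blue, green, red; 480x640 float32, m along the optical axis (not along the pixel's ray), 0 where there is no reading.
- calibration(name): a dict with "fx", "fy", "cx", "cy" (pixels), "k1" (the pictures are not rectified: a ray, as slopes to the right and down, at radius r is drawn at 1 + k1 r^2 times it, then the intrinsics apply), "rvec" (rotation vector, rad) and "tvec" (3), from world to camera coordinates, as OpenCV has them. Camera axes: x right, y down, z forward; pixel columns grow to the right and rows downward; lengths in m; the calibration is good to about 2 mm. A picture is of the moment at which its call begins. calibration takes no time and is no camera call.
A pose or a line that the arm cannot do raises env.PlanningError and nothing moves.
- job.job_done(): hands the job in; it is judged then, once.
The state is a dict: "time": time; "qpos": joint angles; "joint_velocities": joint speeds; "joint_torque": joint torques, N m; "tcp_pos": TCP position; "orientation": TCP orientation; "force": force on the tool from outside, world axes, zero at the start; "torque": the same for the moment, N m; "opening": finger opening in m; "gripper_force": force on a finger pad.
Only numpy, scipy, OpenCV 4.12 (cv2) and the standard library are available. Lean on these libraries where they do the work, as an engineer would, in place of code of your own. Each camera call takes 0.05 s, during which the arm holds its last target. There are 200 camera calls.

## Working session

There is one attempt and no reset: what is moved stays moved. The work goes in short steps, each a Python script; the robot and the scene stay as the last script left them, time stands still between calls to the robot, and variables do not carry over. Pictures are saved under pics/ and viewed, at most 10 in all, crops included, and the job is handed in when it is done.

```bash
mkdir -p pics; cat > h.py <<'E'
import numpy as np, cv2
from cell import env, kin, camera, calibration, job
def cal(n):
    c=calibration(n); K=np.array([[c["fx"],0,c["cx"]],[0,c["fy"],c["cy"]],[0,0,1.]])
    R=cv2.Rodrigues(np.array(c["rvec"],float))[0]; return K,np.array([c["k1"],0,0,0.]),R,np.array(c["tvec"],float).ravel()
def slopes(n,uv):
    K,d,R,t=cal(n); return cv2.undistortPoints(np.array(uv,float).reshape(-1,1,2),K,d).reshape(-1,2)
def plane(n,uv,z):
    K,d,R,t=cal(n); s=slopes(n,uv); r=np.c_[s,np.ones(len(s))]@R; o=-R.T@t
    return o+r*((z-o[2])/r[:,2])[:,None]
def cloud(n,dep):
    K,d,R,t=cal(n); v,u=np.mgrid[0:480,0:640]; s=slopes(n,np.c_[u.ravel(),v.ravel()])
    P=(np.c_[s,np.ones(len(s))]*dep.reshape(-1,1)-t)@R; return P.reshape(480,640,3)
def proj(n,P):
    K,d,R,t=cal(n); return cv2.projectPoints(np.array(P,float).reshape(-1,1,3),cv2.Rodrigues(R)[0],t,K,d)[0].reshape(-1,2)
E
python3 - <<'E'
from h import *
for n in("side","top"):
    im,d=camera(n); cv2.imwrite(f"pics/{n}0.png",im); np.savez(f"{n}0.npz",im=im,d=d)
    K,_,R,t=cal(n); print(n,-R.T@t,R[2],K[0,0])
print(env.get_state()["orientation"],env.get_state()["time"])
E
```

```text
side [0.39661203 1.22719808 0.90757433] [ 0.07939787 -0.84246005 -0.5328762 ] 572.5270748889227
top [ 0.29471038 -0.0836963   1.09859978] [ 0.20144836  0.01715138 -0.97934896] 444.5988987985736
[-8.26843392e-04  9.90780628e-01  1.35473359e-01 -1.82608477e-04] 0.1
```

View pics/top0.png

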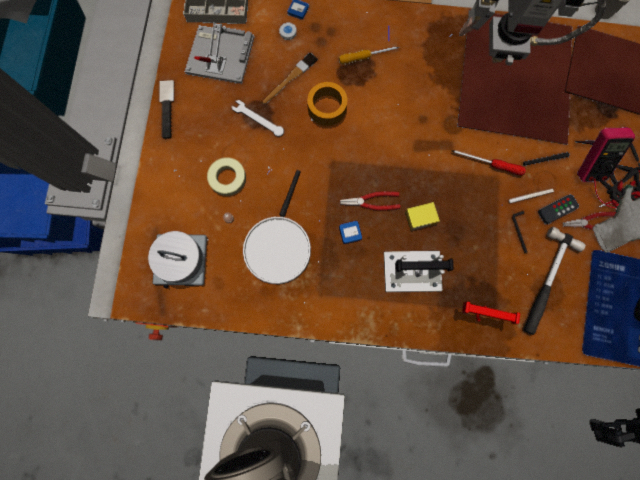

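View pics/side0.png

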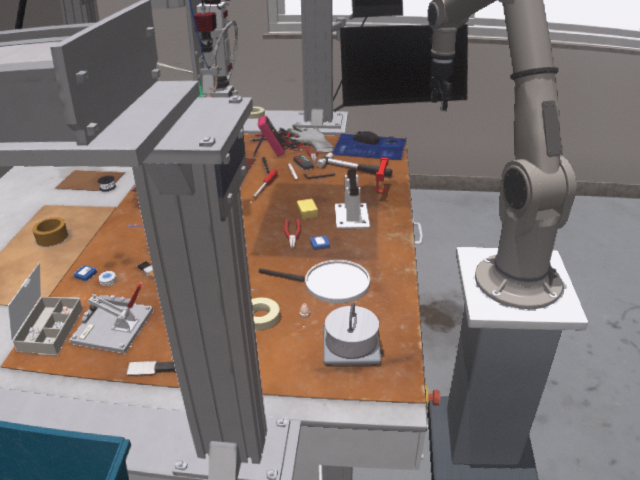

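The top view shows the lid on the pot at (175,257), the tray at (277,250), and the rack with the black crossbar at (425,265). The red look-alike is at (490,313). The lens box is at (350,232), pliers (370,201), carton (424,215), tape (226,176), nozzle (228,217). The black lifter in the rack is the one meant; next I enlarge and measure it.

```bash
python3 - <<'E'
from h import *
z=np.load("top0.npz"); im,d=z["im"],z["d"]; P=cloud("top",d)
zs=np.load("side0.npz"); PS=cloud("side",zs["d"])
np.set_printoptions(precision=4,suppress=True)
def show(name,m,PP):
    Q=PP[m]; 
    if len(Q)<5: print(name,"few");return
    (c,s,a)=cv2.minAreaRect(Q[:,:2].astype(np.float32)); print(name,len(Q),"c",np.array(c),"size",np.array(s),"ang",round(a,1),"med z",np.median(Q[:,2]).round(4),"mean",Q.mean(0))
def box(u0,u1,v0,v1):
    m=np.zeros((480,640),bool); m[v0:v1,u0:u1]=1; return m
ok=d>0
b=box(385,465,245,300)&ok
show("bar",b&(P[...,2]>.112)&(im.max(2)<80),P)
w=box(375,450,240,300)&(im.min(2)>150)
show("rackbase",w&ok&(P[...,2]<.025),P)
lb=box(135,215,220,295)&ok
show("lidtop",lb&(abs(P[...,2]-.071)<.006),P)
show("loop",lb&(P[...,2]>.095),P)
show("potbase",lb&(P[...,2]>.008)&(P[...,2]<.04),P)
# circles by mask
for nm,bx,zz in(("lid",(140,206,225,288),.071),("tray",(235,318,212,290),.016)):
    m=(box(*bx)&(im.min(2)>140)).astype(np.uint8)
    c=max(cv2.findContours(m,0,1)[0],key=cv2.contourArea)
    q=plane("top",c[:,0,:],zz); (cc,r)=cv2.minEnclosingCircle(q[:,:2].astype(np.float32)); print(nm,cc,r, cv2.fitEllipse(q[:,:2].astype(np.float32)))
# side view
sb=box(320,400,150,235)&(zs["d"]>0)
show("bar side",sb&(PS[...,2]>.108)&(PS[...,2]<.16),PS)
sl=box(315,390,295,370)&(zs["d"]>0)
show("loop side",sl&(PS[...,2]>.09),PS); show("lid side",sl&(abs(PS[...,2]-.071)<.004),PS)
A=cv2.resize(im[235:305,380:470],None,fx=6,fy=6,interpolation=2)[:, :400*2]
B=cv2.resize(zs["im"][155:235,325:400],None,fx=5,fy=5,interpolation=2)
C=cv2.resize(im[220:295,140:215],None,fx=5,fy=5); 
A=cv2.resize(A,(400,300)); B=cv2.resize(B,(281,300)); D=cv2.resize(zs["im"][295:370,310:395],(340,300)); C=cv2.resize(C,(300,300))
cv2.imwrite("pics/crop1.png",np.vstack([np.hstack([A,B]),np.hstack([C,D,np.zeros((300,41,3),np.uint8)])]))
E
```

```text
bar 509 c [ 0.4553 -0.3048] size [0.0271 0.1256] ang 7.6 med z 0.1287 mean [ 0.4558 -0.3047  0.1281]
rackbase 1082 c [ 0.4592 -0.3016] size [0.0981 0.1384] ang 5.9 med z 0.0088 mean [ 0.458  -0.2928  0.0088]
lidtop 1907 c [0.4304 0.2739] size [0.1185 0.1184] ang 27.6 med z 0.0702 mean [0.4302 0.2728 0.0703]
loop 69 c [0.4314 0.2727] size [0.0567 0.0063] ang 85.4 med z 0.1139 mean [0.4308 0.2689 0.1115]
potbase 768 c [0.4283 0.275 ] size [0.1344 0.1248] ang 4.6 med z 0.0188 mean [0.4161 0.2463 0.0197]
lid (0.434736043214798, 0.26281508803367615) 0.07014200836420059 ((0.43267330527305603, 0.2705373167991638), (0.11352548748254776, 0.1278807520866394), 37.48849105834961)
tray (0.4785522222518921, 0.03916231915354729) 0.0834982767701149 ((0.4788261950016022, 0.03916369751095772), (0.16373562812805176, 0.16422075033187866), 131.64505004882812)
bar side 250 c [ 0.4571 -0.3008] size [0.0388 0.1298] ang 5.2 med z 0.1266 mean [ 0.4559 -0.2942  0.1238]
loop side 70 c [0.4305 0.2766] size [0.0565 0.0062] ang 85.1 med z 0.1104 mean [0.4309 0.2847 0.1081]
lid side 1497 c [0.4298 0.2735] size [0.1178 0.121 ] ang 7.0 med z 0.0709 mean [0.43   0.2781 0.0709]
```

View pics/crop1.png

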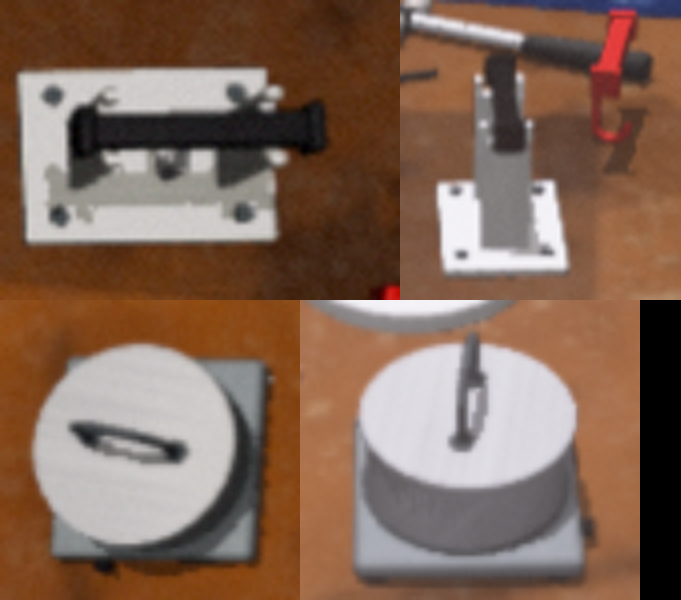

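The enlarged crop confirms the black crossbar on the white rack (the red look-alike hangs beside it) and the loop on the lid running nearly along y. The tip direction still has to be found.

```bash
python3 - <<'E'
from h import *
np.set_printoptions(precision=3,suppress=True)
a=np.radians(6.3); c=np.array([.457,-.303])
for n in("top","side"):
    z=np.load(n+"0.npz"); P=cloud(n,z["d"]); D=P[...,:2]-c
    X=D@[np.cos(a),np.sin(a)]; Y=D@[-np.sin(a),np.cos(a)]
    m=(z["d"]>0)&(abs(X)<.03)&(abs(Y)<.03)&(P[...,2]>.018)&(P[...,2]<.105)
    v,u=np.nonzero(m); print(n,np.c_[u,v,X[m]*1e3,Y[m]*1e3,P[m][:,2]*1e3][:40].round(0))
# projected candidates in the top view: tip top and rod on the -x side
for s in(-.014,.014):
    for h in(.052,.075):
        print(s,h,proj("top",[c[0]+s*np.cos(a),c[1]+s*np.sin(a),h]))
z=np.load("top0.npz"); cv2.imwrite("pics/hook.png",cv2.resize(z["im"][255:290,400:440],(640,560),interpolation=cv2.INTER_NEAREST))
def q(yaw,s=1):
    u=s*np.array([np.cos(yaw),np.sin(yaw),0]); zz=np.array([0,0,-1.]); M=np.c_[np.cross(u,zz),u,zz]
    from scipy.spatial.transform import Rotation as Ro
    return Ro.from_matrix(M).as_quat()[[3,0,1,2]]
for s in(1,-1): print(s,kin.inverse_kinematics([.457,-.303,.25],q(a,s)),kin.inverse_kinematics([.43,.27,.25],q(-.08,s)))
E
```

```text
top [[415. 270.  -1.   3.  41.]
 [416. 270.  -1.  -1.  38.]
 [417. 270.  -1.  -2.  41.]
 [419. 270.  -7.   3.  84.]
 [420. 270.  -7.   1.  85.]
 [421. 270.  -7.  -1.  90.]
 [422. 270.  -8.  -3.  90.]
 [415. 271.  -3.   2.  37.]
 [416. 271.  -3.  -1.  36.]
 [417. 271.  -3.  -3.  37.]
 [419. 271.  -9.   3.  84.]
 [420. 271.  -9.   1.  86.]
 [421. 271.  -9.  -1.  87.]
 [422. 271.  -9.  -4.  85.]
 [415. 272.  -6.   2.  39.]
 [416. 272.  -6.  -0.  40.]
 [417. 272.  -6.  -2.  41.]
 [419. 272. -11.   2.  80.]
 [420. 272. -11.   0.  81.]
 [421. 272. -12.  -1.  88.]
 [422. 272. -11.  -5.  79.]
 [415. 273.  -8.   2.  38.]
 [416. 273.  -8.   0.  40.]
 [417. 273.  -8.  -2.  42.]
 [418. 273. -12.   2.  69.]
 [419. 273. -13.   2.  79.]
 [420. 273. -13.  -0.  79.]
 [421. 273. -13.  -2.  83.]
 [422. 273. -13.  -4.  82.]
 [415. 274. -11.   3.  40.]
 [416. 274. -11.   2.  47.]
 [417. 274. -13.   3.  62.]
 [418. 274. -15.   3.  73.]
 [419. 274. -15.   2.  79.]
 [420. 274. -16.   0.  81.]
 [421. 274. -15.  -2.  80.]
 [416. 275. -14.   2.  47.]
 [417. 275. -15.   2.  58.]
 [418. 275. -16.   2.  69.]
 [419. 275. -17.   1.  72.]]
side [[357. 182. -18. -30. 105.]
 [357. 186. -18. -26.  93.]
 [345. 200.  19. -29.  43.]]
-0.014 0.052 [[417.32  274.831]]
-0.014 0.075 [[419.476 273.634]]
0.014 0.052 [[416.647 263.129]]
0.014 0.075 [[418.776 261.684]]
1 [ 0.82   0.364 -0.43   1.891  0.187  0.925  0.412] [ 0.006  0.383 -0.837  1.962  0.349  0.946 -1.083]
-1 [ 0.323  0.331  0.183  1.925 -0.076  0.892 -2.488] [ 0.235  0.528 -1.177  1.951  0.567  1.047  1.866]
```

View pics/hook.png

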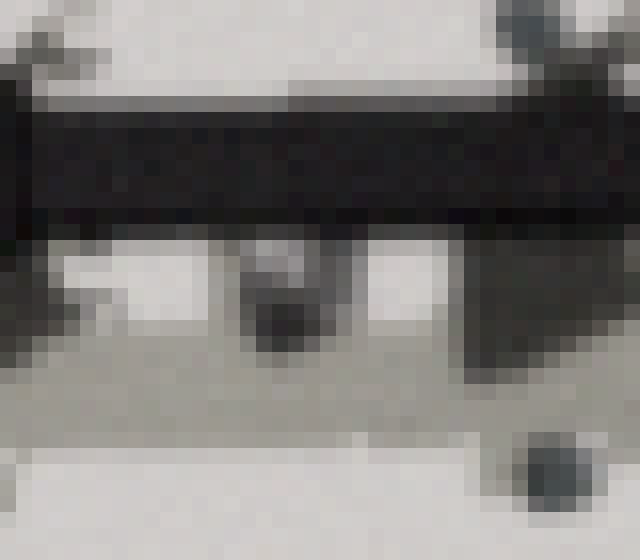

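The part seen under the bar at (420,272) rises continuously from 45 to 90 mm on the rack's -x side. That makes it the cranked rod, so the tip faces world +x (yaw ≈ 6°) and I hook the lid from its -x side.

```bash
cat >> h.py <<'E'
from scipy.spatial.transform import Rotation as Ro
def q(yaw,s=1):
    u=s*np.array([np.cos(yaw),np.sin(yaw),0]); zz=np.array([0,0,-1.]); M=np.c_[np.cross(u,zz),u,zz]
    return Ro.from_matrix(M).as_quat()[[3,0,1,2]]
RACK=np.array([.4565,-.3027]); RYAW=np.radians(6.3)
LID=np.array([.4307,.2737]); LYAW=np.radians(-4.7)
TRAY=np.array([.4788,.0392])
def st(*k):
    s=env.get_state(); print("t",round(s["time"],2),"tcp",np.round(s["tcp_pos"],4),"F",np.round(s["force"],2),"op",round(float(s["opening"]),4),*[np.round(s[i],3) for i in k])
E
python3 - <<'E'
from h import *
z=np.load("top0.npz"); P=cloud("top",z["d"]); im=z["im"].astype(int)
m=(im[...,2]>150)&(im[...,1]<60)&(z["d"]>0); m[:,:455]=0; m[:,530:]=0; m[:290]=0
print("red",P[m].min(0),P[m].max(0))
env.reach([*RACK,.30],q(RYAW)); st()
env.grip(.06); env.movel([*RACK,.174],.12); st()
env.grip(0,30); st("gripper_force")
E
```

```text
red [ 0.34957716 -0.56962865 -0.00113126] [ 0.38638637 -0.4062768   0.10418245]
t 1.73 tcp [ 0.4558 -0.3044  0.2999] F [0.26 0.06 0.07] op 0.0855
t 3.3 tcp [ 0.4569 -0.3029  0.1747] F [ 0.04  0.42 -0.37] op 0.06
t 3.75 tcp [ 0.4567 -0.3028  0.1745] F [-1.16 -0.5   4.69] op 0.0175 32.389
```

```bash
python3 - <<'E'
from h import *
env.grip(0,60); 
env.movel([*RACK,.30],.12); env.dwell(.3); st()
dx=np.array([np.cos(LYAW),np.sin(LYAW)]); A=LID-.055*dx
try: env.movel([*A,.30],.25,rot=q(LYAW))
except env.PlanningError as e: print(e); env.reach([*A,.30],q(LYAW))
env.movel([*A,.2285],.1); env.dwell(.2); st()
np.set_printoptions(precision=4,suppress=True)
L=[]
for n in("top","side"):
    im,d=camera(n); np.savez(n+"1.npz",im=im,d=d); P=cloud(n,d)
    D=P[...,:2]-LID; X=D@dx; Y=D@[-dx[1],dx[0]]
    m=(d>0)&(abs(X)<.02)&(abs(Y)<.04)&(P[...,2]>.09)&(P[...,2]<.125)
    print(n,"loop X,Y,z",X[m].mean(),(Y[m].min()+Y[m].max())/2,P[m][:,2].max())
    m=(d>0)&(X>-.085)&(X<-.03)&(abs(Y)<.03)&(P[...,2]>.08)&(P[...,2]<.15)
    if m.any(): print(n,"hook X",X[m].min(),X[m].max(),"Y",Y[m].min(),Y[m].max(),"z",P[m][:,2].min(),P[m][:,2].max(),m.sum())
    u,v=proj(n,[*A,.11])[0].astype(int); w=40
    L.append(cv2.resize(im[max(v-w,0):v+w,max(u-w,0):u+w],(390,390),interpolation=2))
cv2.imwrite("pics/pre.png",np.hstack(L))
E
```

```text
t 5.47 tcp [ 0.4564 -0.3026  0.2996] F [ 0.52  0.15 -2.11] op 0.0174
t 9.03 tcp [0.3762 0.2784 0.2291] F [ 1.06 -0.38 -1.57] op 0.0172
top loop X,Y,z 0.0004488958022852795 -0.001316585320261826 0.11900556450582808
top hook X -0.07338519633692592 -0.03835394930872864 Y -0.006122212146557747 0.0018218636154767498 z 0.09044326974321287 0.14186494404123481 48
side loop X,Y,z -0.0006621021039458948 0.0010225347986154657 0.12101166745971209
side hook X -0.07474802262560437 -0.040276939692496176 Y -0.0057803382994538535 0.005535720180856878 z 0.08784340764208223 0.1424652944961786 119
```

View pics/pre.png

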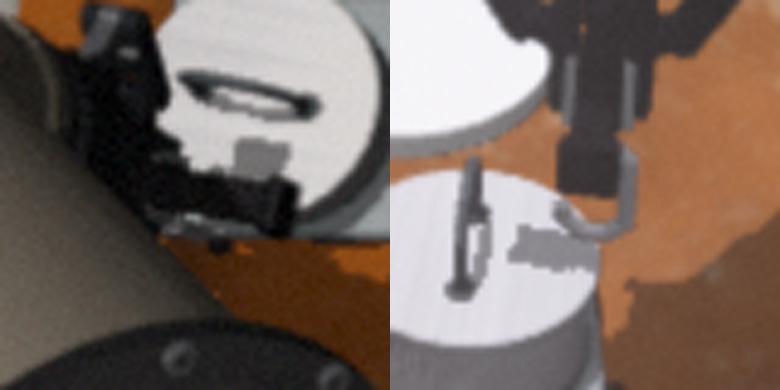

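The side crop shows the hook upright in front of the loop, tip towards it and bottom clear of the lid; its measured X of −74 to −39 mm fits the expected −55 ± 18 mm. Going in and lifting.

```bash
python3 - <<'E'
from h import *
print("in stop",env.movel([*LID,.2285],.06,stop_force=4)); env.dwell(.2); st()
print("up stop",env.movel([*LID,.262],.03,stop_force=2.5)); st()
s=env.get_state()["tcp_pos"]
env.movel([*LID,s[2]+.03],.04); env.dwell(.4); st()
for n in("top","side"):
    im,d=camera(n); P=cloud(n,d); m=(d>0)&(np.hypot(P[...,0]-LID[0],P[...,1]-LID[1])<.056)&(P[...,2]>.062)&(P[...,2]<.125)
    Q=P[m]; z0=np.median(Q[:,2]); Q=Q[abs(Q[:,2]-z0)<.012]; c=np.linalg.lstsq(np.c_[Q[:,:2]-LID,np.ones(len(Q))],Q[:,2],rcond=None)[0]; print(n,len(Q),"tilt",c[:2],"top z",c[2])
    u,v=proj(n,[*LID,.12])[0].astype(int)
    if n=="side": cv2.imwrite("pics/lift.png",cv2.resize(im[v-60:v+60,u-60:u+60],(480,480),interpolation=2))
E
```

```text
in stop False
t 10.4 tcp [0.4304 0.2738 0.2285] F [-0.42  0.83 -1.94] op 0.0172
up stop True
t 11.12 tcp [0.4303 0.2733 0.249 ] F [-0.74 -0.13 -4.92] op 0.0169
t 12.45 tcp [0.4307 0.2737 0.2789] F [-0.26 -0.24 -5.19] op 0.0171
top 962 tilt [-0.00331713 -0.03835829] top z 0.10150675091944598
side 1369 tilt [-0.00159074 -0.05075597] top z 0.10230162227961899
```

View pics/lift.png

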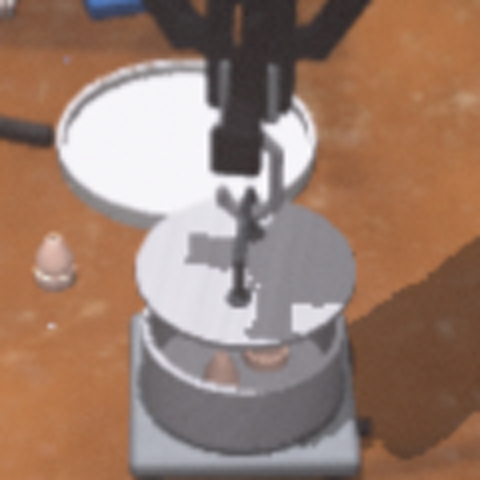

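The side crop shows the lid hanging from the hook clear above the pot, about 3° off level. Carrying it to the tray.

```bash
python3 - <<'E'
from h import *
env.movel([*LID,.295],.06)
env.movel([*TRAY,.295],.1); env.dwell(.5); st()
env.movel([*TRAY,.212],.06); env.dwell(.3); st()
print(env.movel([*TRAY,.190],.015,stop_force=1.5)); st()
env.movel([*TRAY,.1765],.03); env.dwell(.3); st()
for n in("top","side"):
    im,d=camera(n); np.savez(n+"2.npz",im=im,d=d); P=cloud(n,d); m=(d>0)&(np.hypot(P[...,0]-TRAY[0],P[...,1]-TRAY[1])<.075)&(abs(P[...,2]-.018)<.005)
    Q=P[m]; c=np.linalg.lstsq(np.c_[Q[:,:2]-TRAY,np.ones(len(Q))],Q[:,2],rcond=None)[0]; print(n,len(Q),"tilt",c,"circ",cv2.minEnclosingCircle(Q[:,:2].astype(np.float32)))
    m=(d>0)&(np.hypot(P[...,0]-TRAY[0],P[...,1]-TRAY[1])<.04)&(P[...,2]>.03)&(P[...,2]<.068); Q=P[m]; print(cv2.minAreaRect(Q[:,:2].astype(np.float32)) if len(Q)>5 else "")
    u,v=proj(n,[*TRAY,.05])[0].astype(int)
    if n=="side": cv2.imwrite("pics/down.png",cv2.resize(im[v-50:v+50,u-50:u+50],(500,500),interpolation=2))
E
```

```text
t 16.01 tcp [0.4788 0.0392 0.295 ] F [ 0.67 -0.16 -5.45] op 0.0173
t 17.84 tcp [0.4789 0.0392 0.2121] F [-0.15 -0.96 -5.97] op 0.0171
True
t 18.92 tcp [0.4781 0.0388 0.1937] F [ 0.29  0.08 -2.55] op 0.0168
t 19.93 tcp [0.4788 0.0392 0.1767] F [-0.43  0.76 -1.7 ] op 0.0171
top 0 tilt [0. 0. 0.] circ ((0.0, 0.0), 0.0)

side 949 tilt [-0.00101729 -0.00539306  0.0185363 ] circ ((0.48445260524749756, 0.04408513382077217), 0.07020823657512665)
((0.47874030470848083, 0.04012750834226608), (0.05472417175769806, 0.03416946902871132), 56.2227897644043)
```

View pics/down.png

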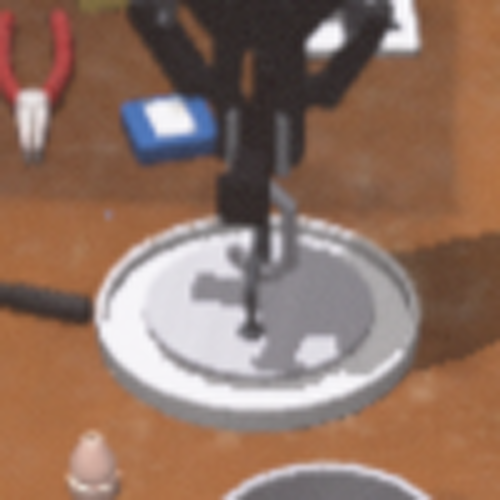

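The side crop shows the lid flat in the tray with the hook tip lowered below the loop bar. Retracting and returning the lifter.

```bash
python3 - <<'E'
from h import *
dx=np.array([np.cos(LYAW),np.sin(LYAW)]); A=TRAY-.055*dx
print("snag",env.movel([*A,.1767],.05,stop_force=2.5)); st()
E
```

```text
snag False
t 21.27 tcp [0.4243 0.0437 0.1768] F [-0.49  0.64 -1.82] op 0.0167
```

```bash
python3 - <<'E'
from h import *
s=env.get_state()["tcp_pos"]
env.movel([s[0],s[1],.30],.12)
im,d=camera("side"); P=cloud("side",d); m=(d>0)&(np.hypot(P[...,0]-TRAY[0],P[...,1]-TRAY[1])<.072)&(P[...,2]>.0135)&(P[...,2]<.024); Q=P[m]
print("lid",cv2.minEnclosingCircle(Q[:,:2].astype(np.float32)),np.median(Q[:,2]))
G=[.4567,-.3028]
env.movel([*G,.30],.2,rot=q(RYAW)); env.dwell(.3); st()
env.movel([*G,.195],.1); print("stop",env.movel([*G,.1745],.03,stop_force=6)); env.dwell(.3); st()
np.set_printoptions(precision=4,suppress=True)
for n in("top","side"):
    im,d=camera(n); u,v=proj(n,[*G,.11])[0].astype(int); cv2.imwrite(f"pics/rack_{n}.png",cv2.resize(im[v-45:v+45,u-45:u+45],(390,390),interpolation=2))
cv2.imwrite("pics/rack.png",np.hstack([cv2.imread("pics/rack_top.png"),cv2.imread("pics/rack_side.png")]))
E
```

```text
lid ((0.4798349440097809, 0.038156233727931976), 0.0649205669760704) 0.01865695291586933
t 24.69 tcp [ 0.4568 -0.3025  0.3001] F [ 0.38 -1.03 -2.08] op 0.0167
stop True
t 26.85 tcp [ 0.4564 -0.3026  0.1746] F [-1.14 -0.37  5.77] op 0.017
```

View pics/rack.png

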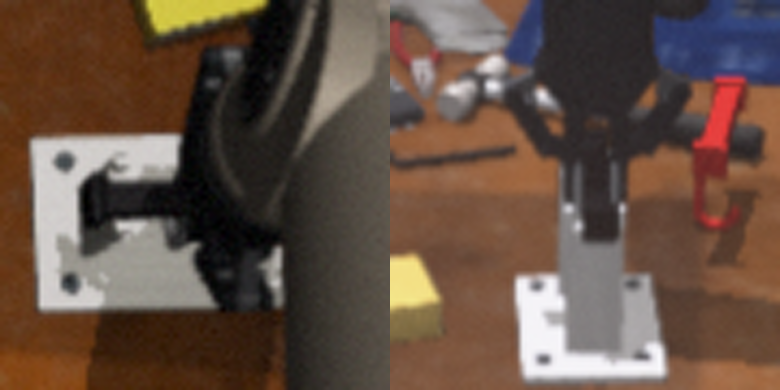

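The crossbar is seated in the notches: it touched down at the height where I took it, and looks level in both views. Releasing, then checking.

```bash
python3 - <<'E'
from h import *
np.set_printoptions(precision=4,suppress=True)
env.grip(.06); env.dwell(.2)
s=env.get_state()["tcp_pos"]; env.movel([s[0],s[1],.30],.1)
env.reach([.40,-.50,.33],q(RYAW)); env.dwell(.5); st()
for n in("top","side"):
    im,d=camera(n); P=cloud(n,d); D=P[...,:2]-RACK
    m=(d>0)&(np.hypot(*np.moveaxis(D,2,0))<.08)&(P[...,2]>.112)&(P[...,2]<.16)&(im.max(2)<80); Q=P[m]
    if len(Q)>5: print(n,"bar",cv2.minAreaRect(Q[:,:2].astype(np.float32)),np.median(Q[:,2]))
    m=(d>0)&(np.hypot(P[...,0]-TRAY[0],P[...,1]-TRAY[1])<.065)&(P[...,2]>.0145)&(P[...,2]<.025); Q=P[m]
    c=np.linalg.lstsq(np.c_[Q[:,:2]-TRAY,np.ones(len(Q))],Q[:,2],rcond=None)[0]; print(n,"lid",cv2.minAreaRect(Q[:,:2].astype(np.float32)),c)
    cv2.imwrite(f"pics/end_{n}.png",im)
E
```

```text
t 30.38 tcp [ 0.4001 -0.4998  0.3301] F [ 0.33 -0.25  0.35] op 0.0602
top bar ((0.45573610067367554, -0.30385929346084595), (0.025294547900557518, 0.12483252584934235), 6.295846939086914) 0.12892658717697494
top lid ((0.478882759809494, 0.03780866041779518), (0.11789732426404953, 0.1170276552438736), 51.11766052246094) [0.0015 0.0026 0.0175]
side bar ((0.4539206326007843, -0.29876160621643066), (0.02374139614403248, 0.13122187554836273), 5.958364486694336) 0.12797030245929875
side lid ((0.4777320921421051, 0.037403251975774765), (0.12235619872808456, 0.1196991503238678), 72.15921020507812) [-0.0048 -0.0033  0.0188]
```

View pics/end_top.png

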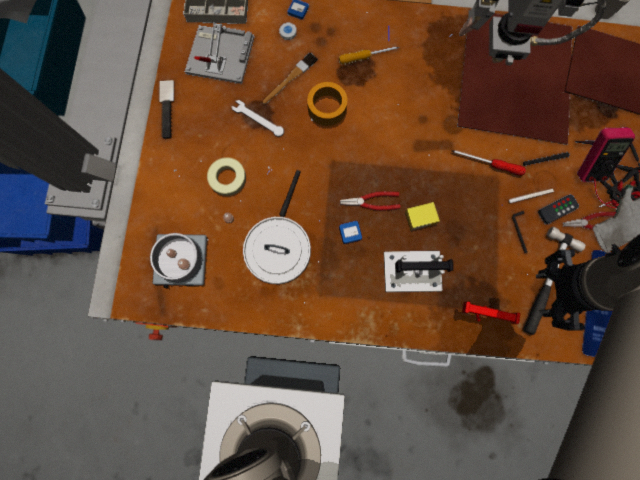

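The lid lies flat and centred in the tray at (277,250), and the lifter hangs in the rack at (425,265). The bystanders have not moved and the robot is clear.

```bash
python3 -c "
from h import *
print(job.job_done())"
```

```text
the job is handed in; nothing more can be done
None
```

I handed the job in at about 30 s on the robot's clock: the final camera check showed the lid flat and centred in the tray, the lifter back in its rack notches, and nothing else visibly moved, but the hand-in call returned no verdict.

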